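Find the tin that rattles and hold it out

ROBOT

A 6-joint arm with a two-finger parallel gripper is mounted at the origin on the work surface. World frame = base frame: x ahead of the robot, y to its left, z up, the work surface at z = 0. Lengths are in m, angles in rad, forces in N, time in s.
With the tool pointing down it reaches from about 0.275 to 0.875 m from the base axis. Payload 12.5 kg.
Tool frame: the origin (TCP) lies at the very end of the fingers, on their centre line; the grasp point (between the pads) lies 19 mm behind it; z points along the fingers, y is the line along which they close (so a half turn about z gives the same grasp; the last joint's range is limited). The gripper opens to 85 mm and grips with 20 to 120 N. Pads are 22 mm wide; open, the fingers measure 114 mm over their backs; the gripper's body (76 mm by 85 mm) begins 54 mm behind the grasp point. The pads swing forward as they close: fully open they stand 13 mm farther back than shut.
Start: joints at [1.064, 0.351, 1.652, -0, 1.139, -0.085], TCP at [0.225, 0.502, 0.231] pointing down, gripper open.
Joint ranges: [-2.75, 2.75], [-0.79, 2.1], [0.01, 2.65], [-1.57, 4.71], [0.07, 3.14], [-2.87, 2.87]. Speed limits (rad/s): [2.22, 2.22, 2.79, 3.14, 3.14, 3.14].

INTERFACE

Orientations are given as a 3x3 rotation matrix whose columns are the frame's x, y, z axes.
In Python, from bench import manip gives the robot as it stands. Calls block until the motion is done:
- manip.move_ptp(position, orientation): joint-space move of the TCP to a pose.
- manip.move_l(position, attitude=None, max_speed=0.15): straight line of the TCP; attitude=None keeps the orientation; max_speed is the mean speed in m/s.
- manip.move_j(angles): joint-space move.
- manip.set_gripper(opening, effort=None): opening from 0.0 (shut) to 1.0 (fully open); effort is the grip in N (None keeps the last); returns when the fingers have stopped.
- manip.dwell(seconds).
- manip.inverse_kinematics(position, orientation): joint angles nearest the present ones, or None.
- manip.grab_frame(name): name is "scene" or "top" or "wrist"; returns (picture, depth): 480x640x3 uint8, red, green, blue; 480x640 float32, m along the optical axis (not along the pixel's ray), 0 where there is no reading.
- manip.get_calibration(name): a dict with "camera_matrix" (3x3 intrinsics, pixels), "R" (3x3) and "t" (3): a world point X has camera coordinates R X + t. Camera axes: x right, y down, z forward; pixel columns grow to the right and rows downward; lengths in m; the calibration is good to about 2 mm. A picture is of the moment at which its call begins: read the wrist's pose just before it. get_calibration takes no time and is no camera call; for the wrist camera it gives the pose at the moment of the call.
A pose or a line that the arm cannot do raises manip.Unreachable and nothing moves.
- manip.sign_off(): hands the job in; it is judged then, once.
Trained networks look in the newest picture that a camera, given by its name, has taken for a name from the list of things; names that differ only in an ending like _2 or _b are one class to them, and where a whole thing is asked for, a point or a joint stands for the part that bears it (a point fixed in the world has none). Each returns a list of dicts, best first, with "confidence" (0 to 1); they miss things now and then, are a little off and sometimes report something else, mostly with a low value. They report only what shows in the picture. A call takes as long as a camera call. They do not tell look-alikes from the thing itself.
- manip.look_for(camera, name): "at" ([x, y, z] in m, in world coordinates, good to about 4 mm: the middle of the surface that is visible of it).
Readings, each from a call of its own:
- manip.current_time(): time.
- manip.current_qpos(): joint angles.
- manip.current_joint_vel(): joint speeds.
- manip.current_joint_torque(): joint torques, N m.
- manip.current_ee_pos(): TCP position.
- manip.current_tcp_rot(): TCP orientation.
- manip.current_force(): force on the tool from outside, world axes, zero at the start.
- manip.current_ft_torque(): the same for the moment, N m.
- manip.current_grip_width(): opening from 0.0 (shut) to 1.0 (fully open).
- manip.current_grip_force(): force on a finger pad.
Only numpy, scipy, OpenCV 4.12 (cv2) and the standard library are available. Lean on these libraries where they do the work, as an engineer would, in place of code of your own. Each camera call takes 0.05 s, during which the arm holds its last target. There are 200 camera calls.

TASK

Three identical sealed tins stand in the wooden tray; in one of them a brass ball has come loose. Lift the tins one at a time and shake them, set the silent ones gently back down upright in the tray, and hold the one that rattles out over the middle of the round cork mat, upright and still, about 15 cm above the table; finish while still holding it there. Leave everything else on the table where it is.

Things in the scene. Friction and masses are not known exactly. Their poses are not given: they have to be found in the camera images.
- tin_left_center (a point): Centre (half-way up) of the left tin, at the tray's +y end. Plain closed metal tin, lid sealed, 105 mm (its x axis) x 60 mm (its y axis, grip across it), 46 mm high, about 300 g. All three look alike, weight does not tell them apart, and which one rattles is random.
- tin_middle_center (a point): Centre (half-way up) of the middle tin, same as the left tin. The rattling tin holds one loose brass ball (32 mm, about 150 g) that rolls some 60 mm along the tin's x axis and knocks on the end walls. After a brisk stroke along x (80 mm at 0.4 m/s) it rests at the leading end, 30 mm off centre: about 0.05 N m at the wrist, either way after strokes either way. Tipping moves it too.
- tin_right_center (a point): Centre (half-way up) of the right tin, at the tray's -y end, same as the left tin. The tins that do not rattle are packed tight, nothing in them moves; their centre of mass stays at the centre of the tin.
- tray: Shallow wooden tray, fixed to the table: 155 mm along its x axis, 400 mm along its y axis; rim 16 mm high and 8 mm wide, inner floor 8 mm above the table. Origin at the centre of its underside. The tins stand at about y = +125, 0 and -125 mm on its centre line, their long sides along the tray's x.
- mat: Round cork mat on the table beyond the tray, 110 mm across, 4 mm thick, fixed. Origin at the centre of its underside, at table height.
- bottle: Closed amber glass bottle, 60 mm across, 150 mm high, standing beside the tray's +y end. A bystander: leave it alone. Origin on its underside.
- jar: White jar with a steel lid, 66 mm across, 80 mm high, standing beside the tray's -y end. A bystander: leave it alone. Origin on its underside.
- block_a: Wood block 100 x 50 x 22 mm lying on the +y side of the mat. A bystander: leave it alone. Origin on its underside.
- block_b: Wood block 90 x 55 x 22 mm lying on the -y side of the mat. A bystander: leave it alone. Origin on its underside.
- brush: Paint brush lying on the table beyond the mat, roughly along y. A bystander: leave it alone. Origin on its underside.
- mug: White mug, 80 mm across, 90 mm high, on the left of the table. A bystander: leave it alone. Origin on its underside.
- tape: Roll of paper tape lying flat, 96 mm across, 25 mm high, on the right of the table. A bystander: leave it alone. Origin on its underside.
There are look-alikes about, which are no part of the job. Of the things that look like the mat, take the one that is farthest from the robot's base at the start. Leave any blue look-alike of the part that bears tin_right_center alone.

How it is judged:
On the way:
1. the rattling tin is lifted in the gripper, clear of the tray, and moved about (((distance between contents_a and tin_left_center below 0.06 m and height (world z) of tin_left_center above 0.05 m and contact force between tin_left and the fingers above 1 N and linear speed of tin_left above 0.06 m/s) or (distance between contents_a and tin_middle_center below 0.06 m and height (world z) of tin_middle_center above 0.05 m and contact force between tin_middle and the fingers above 1 N and linear speed of tin_middle above 0.06 m/s) or (distance between contents_a and tin_right_center below 0.06 m and height (world z) of tin_right_center above 0.05 m and contact force between tin_right and the fingers above 1 N and linear speed of tin_right above 0.06 m/s))), for 0.02 s.
At the end, for the whole second after the job is handed in: The tin with the loose ball is in the gripper, its centre within 45 mm of the mat's centre seen from above and 100 to 280 mm above the table, upright within 0.2 rad and still (under 30 mm/s); the other two stand upright (within 0.1 rad), released and at rest on the tray floor, inside its rim (((distance between contents_a and tin_left_center below 0.06 m and height (world z) of tin_left_center between 0.1 and 0.28 m and horizontal distance between tin_left_center and mat below 0.045 m and angle between tin_left_center's own z axis and vertical below 0.2 rad and contact force between tin_left and the fingers above 2 N and linear speed of tin_left below 0.03 m/s and angular speed of tin_left below 0.2 rad/s and (x of tin_middle_center in the frame of tray between -0.05 and 0.05 m and y of tin_middle_center in the frame of tray between -0.18 and 0.18 m and height (world z) of tin_middle_center between 0.026 and 0.037 m and angle between tin_middle_center's own z axis and vertical below 0.1 rad and contact force between tin_middle and the fingers below 0.1 N and linear speed of tin_middle below 0.02 m/s) and (x of tin_right_center in the frame of tray between -0.05 and 0.05 m and y of tin_right_center in the frame of tray between -0.18 and 0.18 m and height (world z) of tin_right_center between 0.026 and 0.037 m and angle between tin_right_center's own z axis and vertical below 0.1 rad and contact force between tin_right and the fingers below 0.1 N and linear speed of tin_right below 0.02 m/s)) or (distance between contents_a and tin_middle_center below 0.06 m and height (world z) of tin_middle_center between 0.1 and 0.28 m and horizontal distance between tin_middle_center and mat below 0.045 m and angle between tin_middle_center's own z axis and vertical below 0.2 rad and contact force between tin_middle and the fingers above 2 N and linear speed of tin_middle below 0.03 m/s and angular speed of tin_middle below 0.2 rad/s and (x of tin_left_center in the frame of tray between -0.05 and 0.05 m and y of tin_left_center in the frame of tray between -0.18 and 0.18 m and height (world z) of tin_left_center between 0.026 and 0.037 m and angle between tin_left_center's own z axis and vertical below 0.1 rad and contact force between tin_left and the fingers below 0.1 N and linear speed of tin_left below 0.02 m/s) and (x of tin_right_center in the frame of tray between -0.05 and 0.05 m and y of tin_right_center in the frame of tray between -0.18 and 0.18 m and height (world z) of tin_right_center between 0.026 and 0.037 m and angle between tin_right_center's own z axis and vertical below 0.1 rad and contact force between tin_right and the fingers below 0.1 N and linear speed of tin_right below 0.02 m/s)) or (distance between contents_a and tin_right_center below 0.06 m and height (world z) of tin_right_center between 0.1 and 0.28 m and horizontal distance between tin_right_center and mat below 0.045 m and angle between tin_right_center's own z axis and vertical below 0.2 rad and contact force between tin_right and the fingers above 2 N and linear speed of tin_right below 0.03 m/s and angular speed of tin_right below 0.2 rad/s and (x of tin_left_center in the frame of tray between -0.05 and 0.05 m and y of tin_left_center in the frame of tray between -0.18 and 0.18 m and height (world z) of tin_left_center between 0.026 and 0.037 m and angle between tin_left_center's own z axis and vertical below 0.1 rad and contact force between tin_left and the fingers below 0.1 N and linear speed of tin_left below 0.02 m/s) and (x of tin_middle_center in the frame of tray between -0.05 and 0.05 m and y of tin_middle_center in the frame of tray between -0.18 and 0.18 m and height (world z) of tin_middle_center between 0.026 and 0.037 m and angle between tin_middle_center's own z axis and vertical below 0.1 rad and contact force between tin_middle and the fingers below 0.1 N and linear speed of tin_middle below 0.02 m/s)))); the arm keeps its last pose, push and grip.
It fails at once if a bystander (bottle, jar, wood blocks, brush, mug, tape) is moved by more than 30 mm (distance of any of bottle, jar, block_a, block_b, brush, mug, tape from where it was at the start of the episode above 0.03 m).
It fails at once if a tin is dropped or thrown: it moves at over 0.5 m/s while no finger touches it ((contact force between tin_left and the fingers below 0.01 N and linear speed of tin_left above 0.5 m/s) or (contact force between tin_middle and the fingers below 0.01 N and linear speed of tin_middle above 0.5 m/s) or (contact force between tin_right and the fingers below 0.01 N and linear speed of tin_right above 0.5 m/s)).
It also fails if it takes over 72 s, if anything falls off the work surface, if the arm or the gripper's body presses on something with over 40 N, if the wrist force passes 120 N, or if a joint passes its speed limit or range.

## Working session

There is one attempt and no reset: what is moved stays moved. The work goes in short steps, each a Python script; the robot and the scene stay as the last script left them, time stands still between calls to the robot, and variables do not carry over. Pictures are saved under pics/ and viewed, at most 10 in all, crops included, and the job is handed in when it is done.

```bash
mkdir -p pics
python3 - <<'E'
from bench import manip as m
import cv2,numpy as np
for c in ("top","scene"):
    p,d=m.grab_frame(c); cv2.imwrite(f"pics/{c}0.png",p[:,:,::-1]); np.save(f"{c}_d.npy",d)
    K=m.get_calibration(c); 
    for n in ("tin_left_center","tray","mat","bottle","jar"):
        for r in m.look_for(c,n):
            X=np.array(r["at"]); q=K["camera_matrix"]@(K["R"]@X+K["t"]); print(c,n,X.round(3),round(r["confidence"],2),(q[:2]/q[2]).round())
print(m.current_time(), m.current_tcp_rot().round(3) if hasattr(m.current_tcp_rot(),'round') else m.current_tcp_rot())
E
```

```text
top tin_left_center [0.454 0.042 0.052] 0.95 [292. 287.]
top tin_left_center [ 0.54  -0.445  0.021] 0.34 [476. 260.]
top tray [ 0.479 -0.071  0.011] 0.65 [334. 279.]
top mat [ 0.665 -0.01   0.004] 0.8 [313. 211.]
top mat [0.503 0.307 0.003] 0.62 [194. 268.]
top bottle [0.44  0.174 0.106] 0.6 [238. 290.]
top jar [ 0.521 -0.346  0.08 ] 0.79 [443. 264.]
top jar [ 0.477 -0.076  0.054] 0.48 [337. 279.]
scene tin_left_center [0.468 0.028 0.046] 0.76 [298. 213.]
scene tray [ 0.52  -0.128  0.005] 0.91 [264. 255.]
scene mat [ 0.672 -0.019  0.004] 0.89 [334. 267.]
scene mat [0.513 0.299 0.004] 0.79 [376. 200.]
scene mat [0.691 0.121 0.024] 0.44 [378. 243.]
scene bottle [0.461 0.164 0.076] 0.76 [333. 187.]
scene jar [ 0.55  -0.363  0.056] 0.68 [182. 286.]
0.6 [[-0.912  0.409 -0.   ]
 [ 0.409  0.912 -0.   ]
 [-0.    -0.    -1.   ]]
```

View pics/top0.png

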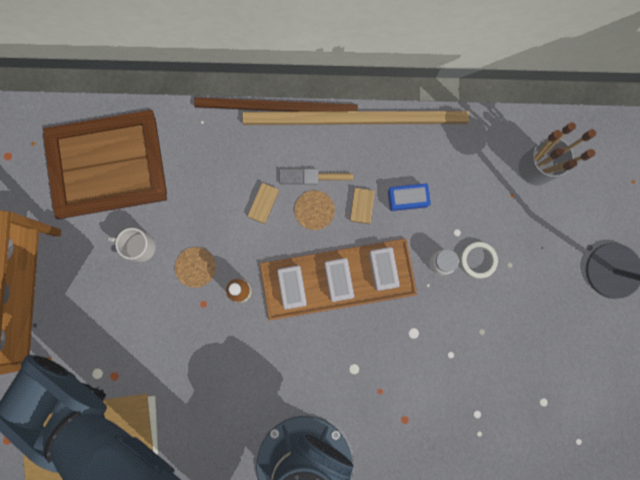

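View pics/scene0.png

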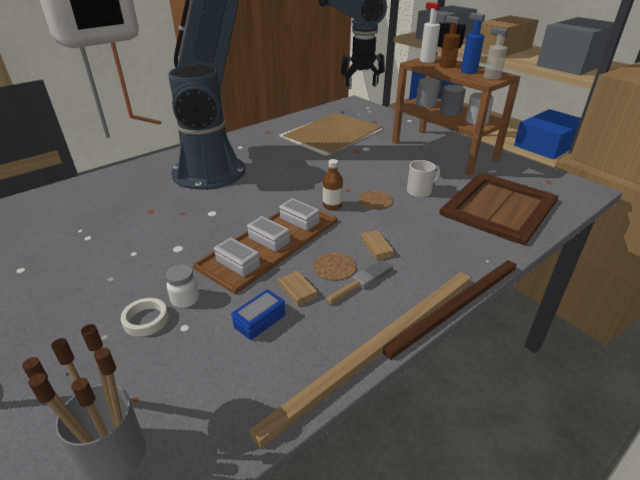

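The top view shows three grey tins in the tray at px (292,287), (339,280) and (385,269). The blue-rimmed look-alike at (410,197) is outside the tray. There are two mats: (313,211), at 0.665 m from the base, and (194,268), at 0.59 m. The farthest fits, and it also lies between the two blocks with the brush beyond it, so the mat is the one at (313,211). I'll measure by depth and confirm it in a crop.

Run:
```python
from bench import manip as m
import cv2,numpy as np
K=m.get_calibration("top"); d=np.load("top_d.npy"); p=cv2.imread("pics/top0.png")
v,u=np.mgrid[:480,:640]
C=np.stack([u,v,np.ones_like(u)],-1)@np.linalg.inv(K["camera_matrix"]).T*d[...,None]
W=(C-K["t"])@K["R"]
def blobs(mask,mn,tag):
    n,l,s,c=cv2.connectedComponentsWithStats(mask.astype(np.uint8))
    for i in range(1,n):
        if s[i,4]<mn: continue
        P=W[l==i]; r=cv2.minAreaRect((P[:,:2]*1000).astype(np.float32))
        print(tag,c[i].round(),s[i,4],"mean",P.mean(0).round(4),"rect",np.round(r[0]),np.round(r[1]),round(r[2],1))
Z=W[...,2]; roi=(u>255)&(u<420)&(v>235)&(v<325)
blobs((Z>.044)&(Z<.064)&roi,150,"tin")
hsv=cv2.cvtColor(p,cv2.COLOR_BGR2HSV)
print(hsv[211,313],hsv[268,194])
cork=(hsv[...,0]<25)&(hsv[...,1]>70)&(Z<.012)
blobs(cork&(u>290)&(u<340)&(v>186)&(v<234),200,"mat"); blobs(cork&(u>170)&(u<220)&(v>240)&(v<290),200,"mat2")
for n,(a,b) in dict(bottle=(235,290),jar=(445,262)).items(): print(n,W[b,a].round(3))
cv2.imwrite("pics/crop.png",cv2.resize(p[160:330,170:440],None,fx=2.9,fy=2.9,interpolation=cv2.INTER_CUBIC))
```

```text
tin [384. 269.] 933 mean [ 0.5071 -0.1974  0.0537] rect [ 508. -198.] [106.  62.] 10.4
tin [339. 280.] 933 mean [ 0.4756 -0.0799  0.0536] rect [476. -80.] [106.  61.] 11.0
tin [291. 287.] 943 mean [0.4532 0.0424 0.0535] rect [454.  43.] [106.  61.] 10.9
[ 16 110 157] [ 16 112 155]
mat [314. 210.] 1215 mean [ 0.6671 -0.0125  0.0032] rect [667. -12.] [108. 107.] 76.1
mat2 [195. 267.] 1268 mean [0.5046 0.3038 0.0031] rect [505. 303.] [108. 106.] 69.7
bottle [0.44  0.177 0.147]
jar [ 0.525 -0.35   0.084]
```

View pics/crop.png

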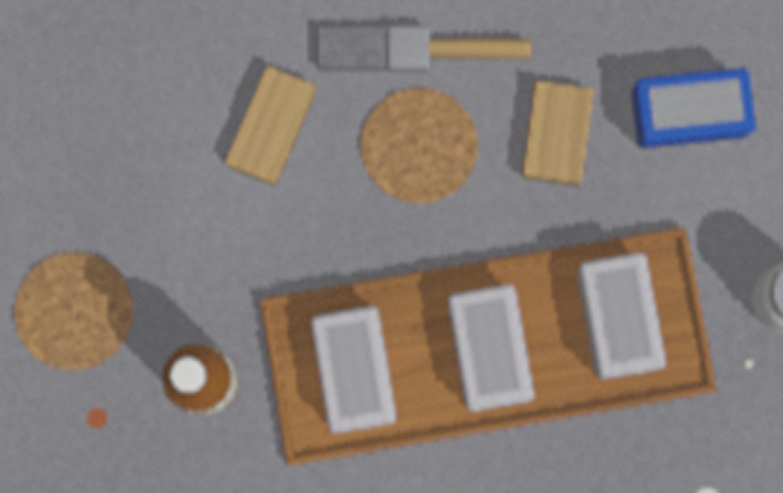

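The crop confirms it: the cork mat between the two wood blocks, with the brush beyond it, is the target at world (0.667, -0.012). The other mat, left of the bottle, is nearer the base. The tin tops are at z≈0.054 and measure 106x61 mm, as they should. I'll start with the left tin.

```bash
cat > h.py <<'E'
from bench import manip as m
import numpy as np
A=np.radians(10.8); c,s=np.cos(A),np.sin(A)
R=np.array([[-c,-s,0],[-s,c,0],[0,0,-1.]]); AX=np.array([c,s,0])
TIN=dict(left=[.454,.043],middle=[.476,-.080],right=[.508,-.198]); ZG,ZL=.017,.13
P=lambda n,z: np.array(TIN[n]+[z])
def tq():   # mean moment about the tin's y axis
    m.dwell(.3); v=[]
    for _ in range(10): v.append(np.array(m.current_ft_torque())@R[:,1]); m.dwell(.02)
    return round(float(np.mean(v)),4)
def test(n,start_z=ZL):
    m.set_gripper(1.0); m.move_ptp(P(n,start_z),R)
    m.move_l(P(n,ZG),max_speed=.12); m.set_gripper(0.0,60)
    print(n,"width",m.current_grip_width(),"force",m.current_grip_force())
    m.move_l(P(n,ZL),max_speed=.1); b=P(n,ZL); out=[tq()]
    for k in (.04,-.04,.04,-.04):
        m.move_l(b+k*AX,max_speed=.4); out.append(tq())
    print("moments: lift,+,-,+,-",out,"F",np.round(m.current_force(),2),"t",m.current_time())
def putback(n):
    m.move_l(P(n,ZL),max_speed=.15); m.move_l(P(n,ZG+.008),max_speed=.12); m.move_l(P(n,ZG+.001),max_speed=.02)
    m.set_gripper(1.0); m.dwell(.2); m.move_l(P(n,ZL),max_speed=.15); print("t",m.current_time())
E
python3 -c "
from h import *
test('left',.24)"
```

```text
left width 0.6957638522808235 force 65.0853180885315
moments: lift,+,-,+,- [0.0005, 0.0115, 0.0079, -0.0006, -0.0012] F [-0.62 -0.84 -3.3 ] t 9.975
```

The left tin's moments stay below 0.012 N m with no alternating pattern, so it is silent. I'll put it back and test the middle one.

```bash
python3 -c "
from h import *
putback('left'); test('middle')"
```

```text
t 13.4
middle width 0.6930678316948126 force 65.22794723510742
moments: lift,+,-,+,- [0.0109, 0.002, 0.021, 0.0116, 0.0194] F [ 0.89  0.41 -2.92] t 20.55
```

The middle tin's readings differ by about 0.01 N m, against an expected swing of 0.1, so it is silent too. The right one should show the clear swing, and I'll check that it does.

```bash
python3 -c "
from h import *
import cv2
putback('middle'); test('right')
p,d=m.grab_frame('top'); cv2.imwrite('pics/top1.png',p[150:340,200:450][:,:,::-1].repeat(3,0).repeat(3,1))"
```

```text
t 23.975
right width 0.6937612050433432 force 65.67320466041565
moments: lift,+,-,+,- [-0.0078, -0.0207, -0.0124, 0.0252, -0.0489] F [-0.32  0.31 -2.76] t 31.1167
```

View pics/top1.png

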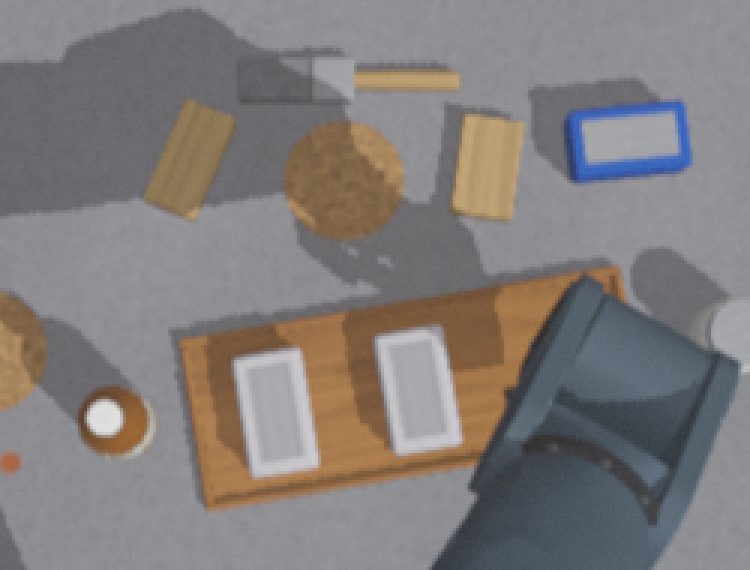

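Both silent tins stand upright in the tray at crop px (275,412) and (418,390), and the right tin is in the gripper. Its last pair of readings has the right sign and size (+0.025/-0.049), but the first pair does not. I'll repeat the strokes before deciding.

```bash
python3 -c "
from h import *
b=P('right',ZL)
for k in (.04,-.04)*3:
    m.move_l(b+k*AX,max_speed=.45); m.dwell(.3); v=[]
    for _ in range(20): v.append(np.array(m.current_ft_torque())@R); m.dwell(.02)
    print(k,np.mean(v,0).round(4),np.std(v,0).round(4))
print(m.current_time())"
```

```text
0.04 [-0.0079  0.027   0.009 ] [0.0313 0.0286 0.0309]
-0.04 [-0.0044 -0.0316  0.0047] [0.0301 0.0288 0.0371]
0.04 [-0.0029  0.0439 -0.0137] [0.0309 0.0238 0.027 ]
-0.04 [-0.0046 -0.0397 -0.0008] [0.0256 0.0269 0.0359]
0.04 [-0.0006  0.0318 -0.0001] [0.0312 0.0251 0.0269]
-0.04 [-0.0011 -0.0327 -0.0051] [0.031  0.0303 0.0327]
36.9167
```

The right tin rattles: six strokes in a row gave ±0.035 N m, alternating with the stroke direction. I'll carry it over the mat.

```bash
python3 -c "
from h import *
import cv2
m.move_l(P('right',.137),max_speed=.15)
m.move_l([.667,-.012,.137],max_speed=.12); m.dwell(1.0)
print(m.current_ee_pos(),m.current_grip_width(),m.current_grip_force(),m.current_time())
for n in ('scene','top'):
    p,d=m.grab_frame(n); cv2.imwrite(f'pics/{n}2.png',p[:,:,::-1])
a=cv2.imread('pics/scene2.png')[120:360,150:450];cv2.imwrite('pics/s2.png',cv2.resize(a,None,fx=2.4,fy=2.4))"
```

```text
[ 0.66702122 -0.01198048  0.13701394] 0.6897355371327242 74.5463490486145 40.525
```

View pics/s2.png

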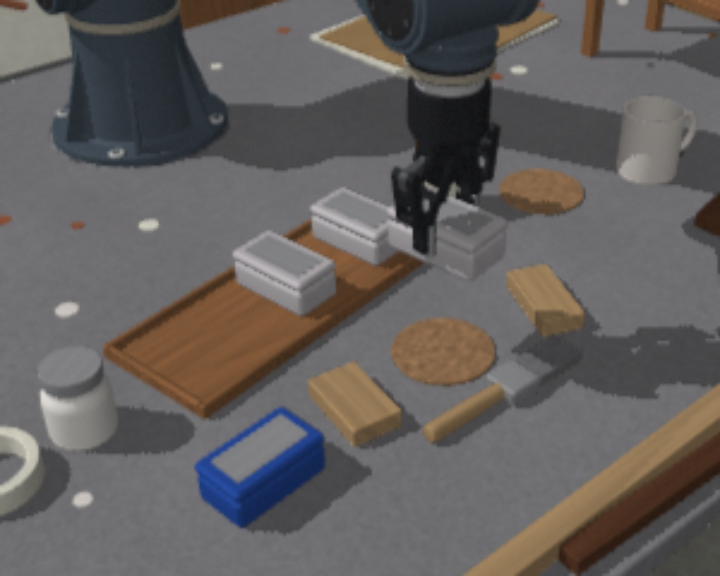

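The tin is held level over the mat at crop px (450,235). The other two stand flat in the tray at (285,270) and (355,225), and the bystanders have not moved. Handing in.

```bash
python3 -c "
from bench import manip as m
print(m.sign_off())"
```

```text
the job is handed in; nothing more can be done
None
```

The right tin was the one that rattled, and I handed the job in with it held upright and still about 15 cm above the far cork mat; the left and middle tins are back upright in the tray.

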